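Return the tea ball to its drip dish and hand the dish over handle first

TASK

Put the steel tea ball, which is draining on the mouth of the small clear canister on the bamboo riser, gently back in the middle of its own drip dish, the steel one with the long handle, while the dish stands on the table. Then take the dish by the short lug opposite the handle, lift it level and swing it a quarter turn so that the long handle points straight out over the far edge of the cork mat to the guest across the table, with the ball staying loose in the middle all the while and everything else left where it is. Finish while holding: keep the dish by its lug, still and level, about 12 cm above the middle of the mat.

Things in the scene. Friction and masses are not known exactly. Their poses are not given: they have to be found in the camera images.
- tea_ball: Round stainless tea infuser, a perforated steel ball of 42 mm diameter, 45 g, that rolls freely; origin at its centre. It starts on the mouth of the canister, its centre about 15 mm above the mouth's rim, with nothing within 25 mm beside it.
- canister: Small clear glass canister, 65 mm tall, body 52 mm across, neck 36 mm across outside (the top 11 mm straight), mouth 28 mm inside; loose, 160 g; origin at the centre of its underside. It stands on the riser's top board, 150 mm above the table.
- riser: Two-level bamboo riser, fixed, 360 mm long (its x axis), 160 mm deep, top board's upper face at 150 mm, lower board's at 35 mm; a white push dispenser is clamped to its +x end (170 mm high, reaching 285 mm from the riser's centre); origin at the table under its centre.
- drip_dish: The ball's drip dish: steel dished plate like a tiny frying pan, 114 mm across, 26 mm high, 180 g; long handle (18 mm wide, 7 thick) along +x, short lug along -x. Origin: centre of its underside. Inner floor 3 mm above it (5 mm at radius 26, 9 at 46, then steep wall): a resting ball's centre is 24 mm up, and it rolls off if tilted over about 5 degrees. Handle starts towards +y within 15 degrees.
- lug (a point): Middle of the dish's short lug, a flat steel ear 20 mm wide (dish's y), 10 mm thick (16 to 26 mm above the dish's underside), from the rim to 90 mm from the dish's centre. The point is 74 mm from the centre along the dish's -x, 21 mm above its underside. Pinch it across its width from above.
- handle_tip (a point): Free end of the long handle, 149 mm from the dish's centre along its +x, 21 mm above its underside.
- mat: Cork place mat, fixed, 3 mm thick, 200 mm deep (its x axis, which points away from the robot to the guest) by 280 mm wide (y); origin at the centre of its underside, on the table.
- coffee_jar: Bystander: closed coffee jar with a green lid, 80 mm across, 115 mm tall, on the riser's top 145 to 210 mm from the canister; origin at the centre of its underside.
- enamel_mug: Bystander: yellow enamel mug, 80 mm across and tall, on the riser's lower board; origin at the centre of its underside.
- spoon: Bystander: steel spoon, 150 mm long, lying on the table on the robot's side of the mat; origin under its middle.
- saucer: Bystander: plain white saucer with no handle, 116 mm across, 18 mm high, on the table beyond the dish; not the ball's dish; origin at the centre of its underside.
- milk_jug: Bystander: small steel milk jug, 72 mm across (handle to 62 mm from its axis), 75 mm tall, on the table past the dish, between the saucer and the mat's far left corner; origin at the centre of its underside.

How it is judged:
On the way, in this order (a step that is already met when the one before it is completed fails the run):
1. the tea ball rests loose in the middle of the drip dish (within 15 mm), let go, the dish still standing on the table (horizontal distance between tea_ball and drip_dish below 0.015 m and z of tea_ball in the frame of drip_dish below 0.03 m and contact force between the fingers and tea_ball below 0.05 N and height (world z) of drip_dish below 0.008 m and linear speed of tea_ball below 0.05 m/s), for 0.2 s.
2. the dish is lifted clear of the table with the ball in its middle (height (world z) of drip_dish above 0.03 m and horizontal distance between tea_ball and drip_dish below 0.02 m and contact force between the fingers and drip_dish above 0.5 N), for 0.2 s.
At the end, for the whole second after the job is handed in: Dish held by its lug, underside 7-19 cm above the table, tilt under 0.09 rad, its centre within 4 cm of over the mat's, handle out over the far edge within 0.16 rad of the mat's depth; ball loose, untouched, within 12 mm of the dish's centre; dish and ball still (contact force between the fingers and drip_dish above 0.5 N and distance between the grasp point and lug below 0.045 m and height (world z) of drip_dish between 0.07 and 0.19 m and angle between drip_dish's own z axis and vertical below 0.09 rad and angle between the x axis of drip_dish and the x axis of mat, either way round below 0.16 rad and x of handle_tip in the frame of mat above 0.09 m and horizontal distance between drip_dish and mat below 0.04 m and horizontal distance between tea_ball and drip_dish below 0.012 m and z of tea_ball in the frame of drip_dish below 0.03 m and contact force between the fingers and tea_ball below 0.05 N and linear speed of drip_dish below 0.02 m/s and linear speed of tea_ball below 0.03 m/s); the arm keeps its last pose, push and grip.
It fails at once if with the dish off the table, the ball is more than 25 mm off its middle or out of it (height (world z) of drip_dish above 0.02 m and (horizontal distance between tea_ball and drip_dish above 0.025 m or z of tea_ball in the frame of drip_dish above 0.035 m)).
It fails at once if with the dish off the table, it is tilted by more than 0.14 rad (8 degrees) (height (world z) of drip_dish above 0.02 m and angle between drip_dish's own z axis and vertical above 0.14 rad).
It fails at once if with the dish off the table, the fingers hold or steady the ball (height (world z) of drip_dish above 0.02 m and contact force between the fingers and tea_ball above 0.2 N).
It fails at once if the ball is dropped (falls freely by more than about 2 cm) (contact force between anything else and tea_ball below 0.02 N and linear speed of tea_ball above 0.55 m/s).
It fails at once if the jar, mug, spoon, saucer or milk jug is moved by more than 2 cm, or the canister is tipped over or pushed more than 4 cm (distance of any of coffee_jar, enamel_mug, spoon, saucer, milk_jug from where it was at the start of the episode above 0.02 m or distance of canister from where it was at the start of the episode above 0.04 m or angle between canister's own z axis and vertical above 0.4 rad).
It also fails if it takes over 72 s, if anything falls off the work surface, if the arm or the gripper's body presses on something with over 40 N, if the wrist force passes 120 N, or if a joint passes its speed limit or range.

ROBOT

A 7-joint arm with a two-finger parallel gripper is mounted at the origin on the work surface. World frame = base frame: x ahead of the robot, y to its left, z up, the work surface at z = 0. Lengths are in m, angles in rad, forces in N, time in s.
With the tool pointing down it reaches from about 0.4 to 0.85 m from the base axis. Payload 10.4 kg.
Tool frame: the origin (TCP) lies midway between the tips of the shut fingers; the grasp point (between the pads) lies 19 mm behind it (manip.grasp_offset is the distance from the TCP to the grasp point, in m); z points along the fingers, y is the line along which they close (so a half turn about z gives the same grasp; the last joint's range is limited). The gripper opens to 85 mm and grips with 20 to 120 N. Pads are 22 mm wide; open, the fingers measure 114 mm over their backs; the gripper's body (76 mm by 85 mm) begins 54 mm behind the grasp point. The pads swing forward as they close: fully open they stand 13 mm farther back than shut.
Start: joints at [-1.134, 0.332, -0.065, 1.46, 0.022, 1.35, -0.088], TCP at [0.277, 0.56, 0.231] pointing down, gripper open.
Joint ranges: [-2.6, 2.6], [-0.5, 2.12], [-1.47, 1.34], [0.16, 2.42], [-1.27, 4.41], [0.06, 2.06], [-2.6, 2.6]. Speed limits (rad/s): [2.22, 2.22, 2.79, 2.79, 3.14, 3.14, 3.14].

INTERFACE

Orientations are given as a unit quaternion [x, y, z, w].
In Python, from workcell import manip gives the robot as it stands.
- The arm moves only by the tool jog_arm, called after ">>>" as name(argument=value, ...), one argument or row to a line, values as JSON. Schema: {"type":"object","properties":{"segments":{"type":"string"},"grip_n":{"type":"number"},"only":{"type":"string"},"quiet":{"type":"boolean"},"lines":{"type":"string"}},"required":["segments"],"additionalProperties":false}. segments is a string of 1 to 20 rows, parted by semicolons, with the numbers parted by commas; each row has 7 numbers: a rotation vector rx, ry, rz in units of 0.2 rad, then dx, dy, dz in units of 100 mm, then the opening from 0.0 (shut) to 1.0 (fully open); each row is the pose to reach, as a shift and turn from the pose commanded when the call began, along the tool's axes at that moment; what a row does not reach only later rows make up. A row lasts 1/8 s, in which the tool goes at most 0.0625 m and 0.188 rad, less where a joint would pass 70% of its speed; a pose out of reach is approached as far as the arm can. The fingers move at their own pace and stop on an object; grip_n is the grip in N (left out, the last holds). Time passes only in rows, so rows that do not move let the fingers close. The tool returns the time, the measured TCP pose, the force, the opening and the grip force at its end. only (a regular expression) keeps the lines of the reply that match it, lines (a string "A,B") keeps lines A to B, and quiet returns only ok. Input that does not fit is refused with a message, and nothing moves.
- manip.get_obs(): the state, without advancing time (a new reading comes with each control period).
- manip.camera(name): name is "scene" or "top" or "wrist"; returns the picture (384x512x3 uint8, blue, green, red); there is no depth.
- manip.calibration(name): a dict with "fx", "fy", "cx", "cy" (pixels), "world_from_camera" (4x4, takes a point from camera to world coordinates); the wrist camera has in their place "tool_from_camera" (4x4, takes a point from camera to tool coordinates, whose origin is the TCP and whose axes are the flange's). Camera axes: x right, y up, looking along -z (the intrinsics and any distortion apply to the point x, -y, -z); pixel columns grow to the right and rows downward; lengths in m; the calibration is good to about 2 mm. A picture is of the moment at which its call begins: read the wrist's pose just before it. calibration takes no time and is no camera call.
- manip.hand_in(): hands the job in; it is judged then, once.
The state is a dict: "clock": time; "joint_pos": joint angles; "joint_velocities": joint speeds; "tau": joint torques, N m; "position": TCP position; "ee_rot": TCP orientation; "ft_force": force on the tool from outside, world axes, zero at the start; "torque": the same for the moment, N m; "grip_width": opening from 0.0 (shut) to 1.0 (fully open); "grasp_force": force on a finger pad.
Only numpy, scipy, OpenCV 4.12 (cv2) and the standard library are available. Lean on these libraries where they do the work, as an engineer would, in place of code of your own. Each camera call takes 0.05 s, during which the arm holds its last target. There are 200 camera calls.

## Working session

There is one attempt and no reset: what is moved stays moved. The work goes in short steps, Python scripts to look and compute and a tool call to move; the robot and the scene stay as the last step left them, time stands still between calls to the robot, and variables do not carry over. Pictures are saved under pics/ and viewed, at most 10 in all, crops included, and the job is handed in when it is done.

```bash
ls; mkdir -p pics; python3 - <<'E'
from workcell import manip
import cv2,numpy as np
np.set_printoptions(precision=4,suppress=True)
o=manip.get_obs();print(o)
for n in("scene","top","wrist"):
    im=manip.camera(n);cv2.imwrite(f"pics/{n}0.png",im);print(n,manip.calibration(n))
print(manip.grasp_offset)
E
```

```text
pics
workcell.py
{'clock': 0.0, 'joint_pos': array([-1.1336,  0.3329, -0.0647,  1.4609,  0.0216,  1.3499, -0.0885]), 'joint_velocities': array([ 0.0001,  0.0013,  0.0006, -0.0024,  0.0002,  0.0003,  0.0004]), 'tau': array([ -0.0001, -62.5448,   0.0489, -39.1598,   0.0161,   0.01  ,
         0.    ]), 'position': array([0.2772, 0.5597, 0.2305]), 'ee_rot': array([ 0.2279,  0.9737, -0.0007, -0.0001]), 'ft_force': array([ 0.7873,  0.1189, -1.0417]), 'torque': array([-0.0346, -0.0097, -0.0329]), 'grasp_force': 0.0, 'grip_width': 1.0036951586492093}
scene {'fx': 481.13294058208834, 'fy': 481.13294058208834, 'cx': 257.4904217002672, 'cy': 195.5934821983313, 'world_from_camera': array([[-0.2485, -0.52  ,  0.8172,  1.708 ],
       [ 0.9685, -0.1461,  0.2016,  0.3242],
       [ 0.0146,  0.8416,  0.5399,  0.9404],
       [ 0.    ,  0.    ,  0.    ,  1.    ]])}
top {'fx': 452.9661743209369, 'fy': 452.9661743209369, 'cx': 252.69818478849896, 'cy': 193.93313392950233, 'world_from_camera': array([[-0.0633,  0.9767, -0.2053,  0.2629],
       [-0.998 , -0.0614,  0.0153,  0.0421],
       [ 0.0023,  0.2058,  0.9786,  1.5237],
       [ 0.    ,  0.    ,  0.    ,  1.    ]])}
wrist {'fx': 323.76103918181747, 'fy': 323.76103918181747, 'cx': 257.9671716814091, 'cy': 194.31328771077133, 'tool_from_camera': array([[ 0.0001,  0.952 ,  0.306 ,  0.0784],
       [ 1.    , -0.    , -0.0002, -0.0001],
       [-0.0001,  0.306 , -0.952 , -0.1425],
       [ 0.    ,  0.    ,  0.    ,  1.    ]])}
0.0187
```

View pics/scene0.png

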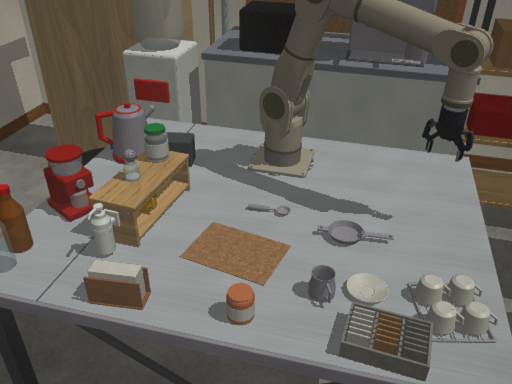

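View pics/top0.png

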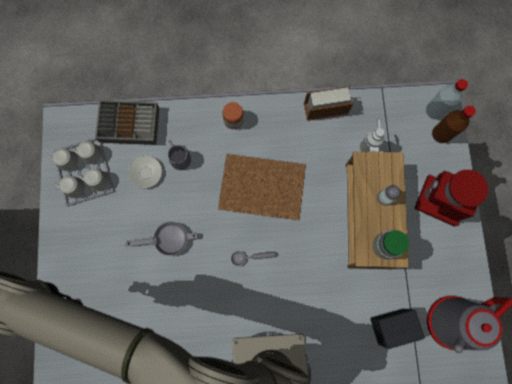

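The scene view shows the ball at about (130,156), the dish at (346,233) and the mat at (236,251). The top view shows the ball at (393,191), the dish at (173,239) with its handle to the left (+y), and the mat at (262,187). Next I'll enlarge these areas.

```bash
python3 - <<'E'
import cv2,numpy as np
t=cv2.imread("pics/top0.png");s=cv2.imread("pics/scene0.png")
f=lambda im,x,y,w,h:cv2.resize(im[y:y+h,x:x+w],(400,300),interpolation=cv2.INTER_CUBIC)
o=np.vstack([np.hstack([f(t,368,167,60,45),f(t,120,205,100,75)]),np.hstack([f(s,100,135,60,45),f(s,305,195,100,75)])])
cv2.imwrite("pics/c0.png",o)
E
```

```text
(no output)
```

View pics/c0.png

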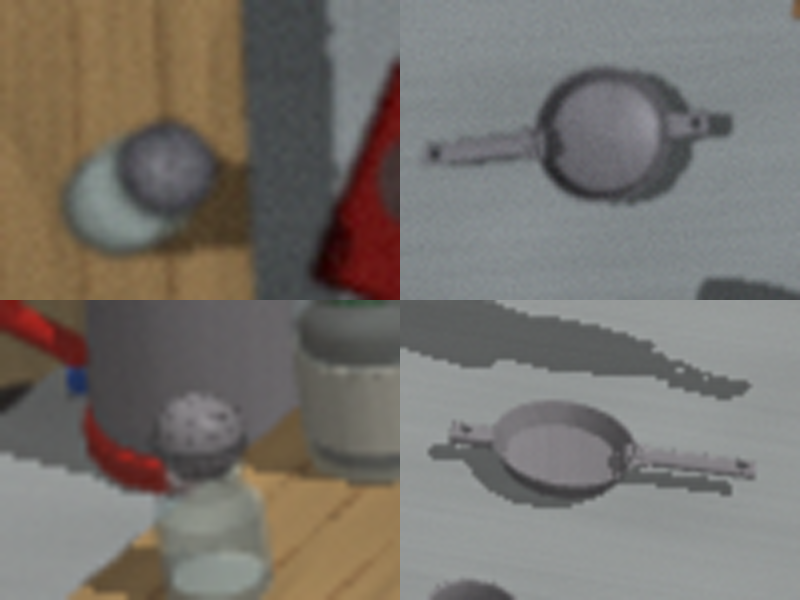

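Top view: ball at (392.6,191.6), dish rim centre at (170.9,238.1), handle end at (126.1,243.1), lug end at (196.6,235.3). Scene view: ball at (129.6,154.8), handle end at (393.4,236.6), lug end at (317.1,227.9).

```bash
cat > h.py <<'E'
import numpy as np,cv2
from workcell import manip
from scipy.spatial.transform import Rotation as R
np.set_printoptions(precision=4,suppress=True)
def ray(n,p,T=None):
    c=manip.calibration(n)
    T=c["world_from_camera"] if T is None else T@c["tool_from_camera"]
    d=T[:3,:3]@np.array([(p[0]-c["cx"])/c["fx"],-(p[1]-c["cy"])/c["fy"],-1])
    return T[:3,3],d/np.linalg.norm(d)
def plane(n,p,z,T=None):
    o,d=ray(n,p,T);return o+d*(z-o[2])/d[2]
def tri(*rs):
    A=sum(np.eye(3)-np.outer(d,d) for o,d in rs);b=sum((np.eye(3)-np.outer(d,d))@o for o,d in rs)
    return np.linalg.solve(A,b)
def tool():
    o=manip.get_obs();T=np.eye(4);T[:3,:3]=R.from_quat(o["ee_rot"]).as_matrix();T[:3,3]=o["position"];return T
E
python3 - <<'E'
from h import *
print("ball",tri(ray("top",(392.6,191.6)),ray("scene",(129.6,154.8))),plane("top",(392.6,191.6),.23),plane("scene",(129.6,154.8),.23))
for n,h,l in(("top",(126.1,243.1),(196.6,235.3)),("scene",(393.4,236.6),(317.1,227.9))):
    a,b=plane(n,h,.021),plane(n,l,.021);print(n,a,b,np.linalg.norm(a-b),"c",b+(a-b)*90/239,"ang",np.degrees(np.arctan2(*(a-b)[1::-1])))
print("rim",plane("top",(170.9,238.1),.026))
for n in("top","scene"):
    im=cv2.imread(f"pics/{n}0.png");hsv=cv2.cvtColor(im,cv2.COLOR_BGR2HSV)
    m=cv2.inRange(hsv,(5,90,40),(20,255,220));k,lab,st,ce=cv2.connectedComponentsWithStats(m)
    p=(262,187) if n=="top" else (236,251)
    i=lab[p[1]-5:p[1]+5,p[0]-5:p[0]+5].max();c=max(cv2.findContours((lab==i).astype('u1'),0,2)[0],key=cv2.contourArea)
    P=np.array([plane(n,q[0],.003)[:2] for q in c],'f4');print(n,st[i],cv2.minAreaRect(P))
T=tool();print(T)
E
```

```text
ball [ 0.5147 -0.3847  0.2318] [ 0.5156 -0.3868  0.23  ] [ 0.5121 -0.3846  0.23  ]
top [0.4384 0.4477 0.021 ] [0.4496 0.2137 0.021 ] 0.23422630367594105 c [0.4454 0.3018 0.021 ] ang 92.73664059229064
scene [0.4321 0.452  0.021 ] [0.4508 0.2132 0.021 ] 0.23951992339511333 c [0.4437 0.3031 0.021 ] ang 94.47663580238262
rim [0.445  0.2984 0.026 ]
top [ 219  155   86   65 4418] ((0.6071094870567322, -0.015079334378242493), (0.2757571339607239, 0.19546817243099213), 78.59294128417969)
scene [ 181  222  109   63 3750] ((0.608858048915863, -0.012516617774963379), (0.2777474522590637, 0.1977735310792923), 78.6034927368164)
[[-0.8961  0.4438 -0.0004  0.2772]
 [ 0.4438  0.8961 -0.001   0.5598]
 [-0.0001 -0.0011 -1.      0.2307]
 [ 0.      0.      0.      1.    ]]
```

```bash
cat >> h.py <<'E'
def go(x,y,z,yh=None):
    """tool-frame shift and turn from present pose to TCP x,y,z with tool y heading yh (deg), pointing down"""
    T=tool();h=np.radians(yh) if yh is not None else np.arctan2(T[1,1],T[0,1])
    Y=np.array([np.cos(h),np.sin(h),0]);Z=np.array([0,0,-1.]);G=np.c_[np.cross(Y,Z),Y,Z]
    print("rot",R.from_matrix(T[:3,:3].T@G).as_rotvec(),"d",T[:3,:3].T@(np.array([x,y,z])-T[:3,3]))
E
python3 - <<'E'
from h import *
go(.50,.15,.36,30);go(.5145,-.3847,.33,3.7)
E
```

```text
rot [-0.001   0.0004  0.5874] d [-0.3815 -0.2686 -0.129 ]
rot [-0.0009  0.0006  1.0464] d [-0.6318 -0.7413 -0.0984]
```

Careful with the scale: shifts go in units of 100 mm and turns go in units of 0.2 rad. That gives: -0.741 m is -7.41, -0.71 m is -7.1, 1.046 rad is 5.23.

>>> jog_arm(
  segments="0,0,0.5,-0.4,-0.3,-0.4,1;0,0,1,-0.8,-0.6,-0.8,1;0,0,1.5,-1.3,-0.9,-1.1,1;0,0,2,-1.8,-1.2,-1.3,1;0,0,2.25,-2.3,-1.5,-1.3,1;0,0,2.5,-2.8,-1.8,-1.3,1;0,0,2.75,-3.3,-2.2,-1.3,1;0,0,3,-3.8,-2.6,-1.3,1;0,0,3.25,-4.1,-3.1,-1.3,1;0,0,3.5,-4.4,-3.6,-1.3,1;0,0,3.75,-4.7,-4.1,-1.3,1;0,0,4,-5,-4.6,-1.3,1;0,0,4.25,-5.3,-5.1,-1.3,1;0,0,4.5,-5.6,-5.6,-1.2,1;0,0,4.75,-5.8,-6.1,-1.2,1;0,0,5,-6,-6.6,-1.1,1;0,0,5.23,-6.2,-7.1,-1,1;0,0,5.23,-6.32,-7.41,-0.98,1;0,0,5.23,-6.32,-7.41,-0.98,1;0,0,5.23,-6.32,-7.41,-0.98,1",
  grip_n=30,
)

```text
clock: 2.65
position: [0.5152, -0.3838, 0.329]
ee_rot: [0.684, 0.73, 0.0, -0.0]
ft_force: [0.0, 0.5, 0.1]
grip_width: 1.0
grasp_force: 0.0
```

```bash
python3 - <<'E'
from h import *
print(tool());
w=manip.camera("wrist");cv2.imwrite("pics/w1.png",w)
t=manip.camera("top");cv2.imwrite("pics/t1.png",t)
E
```

```text
[[-0.0655  0.9979 -0.0002  0.5152]
 [ 0.9979  0.0655  0.0006 -0.3838]
 [ 0.0007 -0.0002 -1.      0.329 ]
 [ 0.      0.      0.      1.    ]]
```

View pics/w1.png

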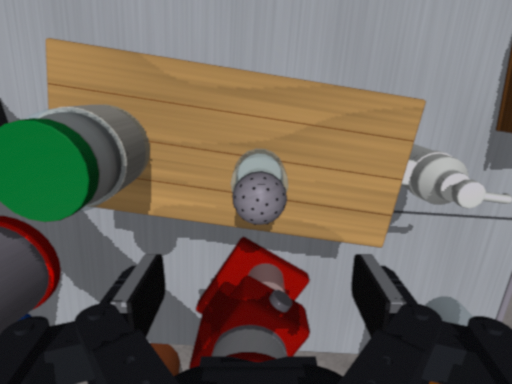

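The wrist view shows the ball at about (260,197), midway between the fingers, with the jar to the left and the dispenser to the right, both clear.

```bash
python3 - <<'E'
from h import *
T=tool();p=plane("wrist",(260,197),.231,T);print(p)
q=tri(ray("top",(392.6,191.6)),ray("scene",(129.6,154.8)),ray("wrist",(260,197),T));print(q)
go(q[0],q[1],.217,3.7)
E
```

```text
[ 0.5173 -0.3842  0.231 ]
[ 0.5158 -0.3842  0.2322]
rot [ 0.0005 -0.0007  0.0024] d [-0.0012  0.0001  0.1124]
```

In the tool's units: 0.112 m is 1.12, 0.108 m is 1.08.

>>> jog_arm(
  segments="0,0,0,0,0,0.3,1;0,0,0,0,0,0.6,1;0,0,0,-0.01,0.01,0.85,1;0,0,0,-0.01,0.01,1,1;0,0,0,-0.01,0.01,1.08,1;0,0,0,-0.01,0.01,1.12,1;0,0,0,-0.01,0.01,1.12,0.8;0,0,0,-0.01,0.01,1.12,0.65;0,0,0,-0.01,0.01,1.12,0.6;0,0,0,-0.01,0.01,1.12,0.55;0,0,0,-0.01,0.01,1.12,0.5;0,0,0,-0.01,0.01,1.12,0.45;0,0,0,-0.01,0.01,1.12,0.4;0,0,0,-0.01,0.01,1.12,0.35;0,0,0,-0.01,0.01,1.12,0.35",
  grip_n=20,
)

```text
clock: 4.62
position: [0.5161, -0.3853, 0.2174]
ee_rot: [0.684, 0.73, 0.0, 0.0]
ft_force: [0.6, 0.3, 1.9]
grip_width: 0.477
grasp_force: 20.1
```

```bash
python3 - <<'E'
from h import *
print(tool())
a=manip.camera("wrist");b=manip.camera("scene")[100:250,60:260]
cv2.imwrite("pics/g1.png",np.hstack([a[:,:420],cv2.resize(b,(380,384))]))
E
```

```text
[[-0.0651  0.9979  0.0003  0.5161]
 [ 0.9979  0.0651 -0.     -0.3853]
 [-0.0001  0.0003 -1.      0.2174]
 [ 0.      0.      0.      1.    ]]
```

View pics/g1.png

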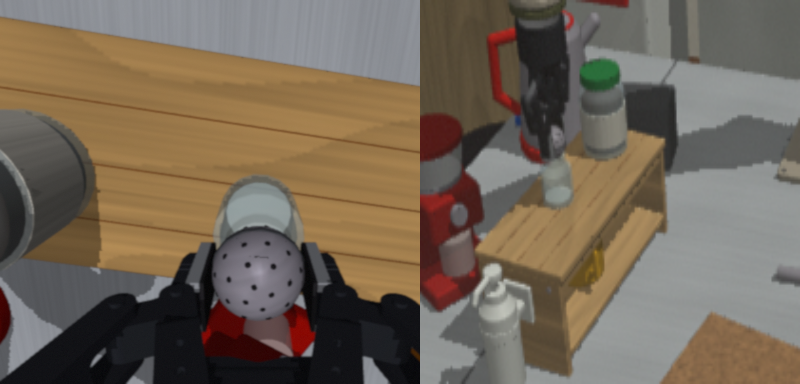

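Ball is held between the pads (opening 40.5 mm, 20 N), and the canister is standing. Next: lift and carry it over the dish.

```bash
python3 - <<'E'
from h import *
go(.4445,.3015,.16,3.7)
E
```

```text
rot [0.0003 0.0001 0.0005] d [ 0.69   -0.0268  0.0573]
```

>>> jog_arm(
  segments="0,0,0,0,0,-0.1,0.35;0,0,0,0,0,-0.3,0.35;0,0,0,0,0,-0.6,0.35;0,0,0,0,0,-0.9,0.35;0,0,0,0.2,-0.01,-1,0.35;0,0,0,0.6,-0.02,-1,0.35;0,0,0,1.1,-0.04,-1,0.35;0,0,0,1.6,-0.06,-1,0.35;0,0,0,2.1,-0.08,-1,0.35;0,0,0,2.6,-0.1,-1,0.35;0,0,0,3.1,-0.12,-1,0.35;0,0,0,3.6,-0.14,-1,0.35;0,0,0,4.1,-0.16,-1,0.35;0,0,0,4.6,-0.18,-1,0.35;0,0,0,5.1,-0.2,-0.9,0.35;0,0,0,5.6,-0.22,-0.7,0.35;0,0,0,6.1,-0.24,-0.4,0.35;0,0,0,6.5,-0.25,-0.1,0.35;0,0,0,6.8,-0.26,0.2,0.35;0,0,0,6.9,-0.27,0.35,0.35",
)

```text
clock: 7.22
position: [0.4431, 0.3024, 0.1809]
ee_rot: [0.683, 0.73, -0.001, -0.0]
ft_force: [0.7, -0.8, -1.3]
grip_width: 0.476
grasp_force: 20.4
```

>>> jog_arm(
  segments="0,0,0,0,0,0.1,0.35;0,0,0,0,0,0.2,0.35;0,0,0,0,0,0.2,0.35;0,0,0,0,0,0.2,0.35",
)

```text
clock: 7.72
position: [0.4447, 0.3011, 0.1631]
ee_rot: [0.684, 0.729, 0.001, 0.0]
ft_force: [-0.1, 0.6, -0.7]
grip_width: 0.476
grasp_force: 20.4
```

```bash
python3 - <<'E'
from h import *
print(tool())
a=manip.camera("wrist");cv2.imwrite("pics/d1.png",a)
E
```

```text
[[-0.064   0.9979  0.0008  0.4447]
 [ 0.9979  0.064   0.0008  0.3011]
 [ 0.0007  0.0009 -1.      0.1631]
 [ 0.      0.      0.      1.    ]]
```

View pics/d1.png

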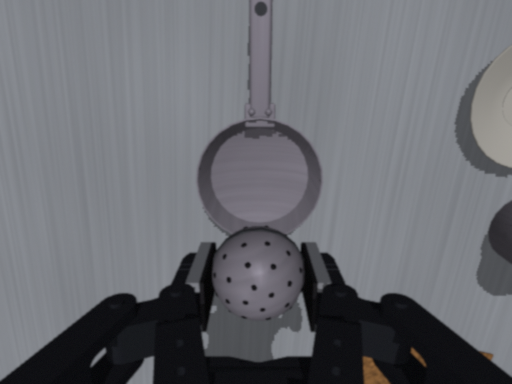

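The dish is seen from the wrist, with its rim running from (197.5,178) to (322,178) and its top at (260,121). The handle hole is at (261,8), and the ball is still gripped at (258,274).

```bash
python3 - <<'E'
from h import *
T=tool()
P=np.array([plane("wrist",p,.026,T)[:2] for p in((197.5,178),(322,178),(260,120.5),(216,137),(304,137))])
A=np.c_[2*P,np.ones(len(P))];s=np.linalg.lstsq(A,(P**2).sum(1),rcond=None)[0];print(P,s[:2],np.sqrt(s[2]+s[:2]@s[:2]))
a=plane("wrist",(261,8),.0245,T);print(a,np.degrees(np.arctan2(a[1]-s[1],a[0]-s[0])))
print("ball",plane("wrist",(258,274),.163+.015,T))
E
```

```text
[[0.3906 0.3017]
 [0.5015 0.3088]
 [0.443  0.3554]
 [0.4062 0.3391]
 [0.4816 0.344 ]] [0.4465 0.3   ] 0.05588241357054327
[0.4381 0.4399 0.0245] 93.40897501408375
ball [0.4446 0.3009 0.178 ]
```

```bash
python3 - <<'E'
from h import *
go(.4455,.3005,.0125)
E
```

```text
rot [ 0.0009 -0.0008  0.    ] d [-0.001   0.0007  0.1506]
```

>>> jog_arm(
  segments="0,0,0,0,0,0.15,0.35;0,0,0,0,0.01,0.4,0.35;0,0,0,0,0.01,0.7,0.35;0,0,0,0,0.01,1,0.35;0,0,0,0,0.01,1.2,0.35;0,0,0,0,0.01,1.35,0.35;0,0,0,0,0.01,1.43,0.35;0,0,0,0,0.01,1.47,0.35;0,0,0,0,0.01,1.49,0.35;0,0,0,0,0.01,1.5,0.35;0,0,0,0,0.01,1.5,0.35;0,0,0,0,0.01,1.5,0.35",
)

```text
clock: 9.28
position: [0.4453, 0.3017, 0.0126]
ee_rot: [0.684, 0.73, 0.0, -0.0]
ft_force: [0.4, -0.5, -0.9]
grip_width: 0.475
grasp_force: 20.4
```

>>> jog_arm(
  segments="0,0,0,-0.01,0,0.008,0.35;0,0,0,-0.01,0,0.015,0.35;0,0,0,-0.01,0,0.015,0.35",
)

```text
clock: 9.65
position: [0.4453, 0.3006, 0.011]
ee_rot: [0.684, 0.73, 0.0, -0.0]
ft_force: [-1.1, -1.0, 1.3]
grip_width: 0.479
grasp_force: 20.6
```

>>> jog_arm(
  segments="0,0,0,0,0,0,0.48;0,0,0,0,0,0,0.49;0,0,0,0,0,0,0.5;0,0,0,0,0,0,0.51;0,0,0,0,0,0,0.53;0,0,0,0,0,0,0.56;0,0,0,0,0,0,0.6;0,0,0,0,0,0,0.6",
)

```text
clock: 10.65
position: [0.4453, 0.3005, 0.0108]
ee_rot: [0.684, 0.73, 0.0, -0.0]
ft_force: [0.6, 0.0, 0.5]
grip_width: 0.597
grasp_force: 0.0
```

```bash
python3 - <<'E'
from h import *
print(tool())
a=manip.camera("wrist");cv2.imwrite("pics/r1.png",a)
E
```

```text
[[-0.065   0.9979  0.      0.4453]
 [ 0.9979  0.065   0.0001  0.3005]
 [ 0.0001  0.     -1.      0.0108]
 [ 0.      0.      0.      1.    ]]
```

View pics/r1.png

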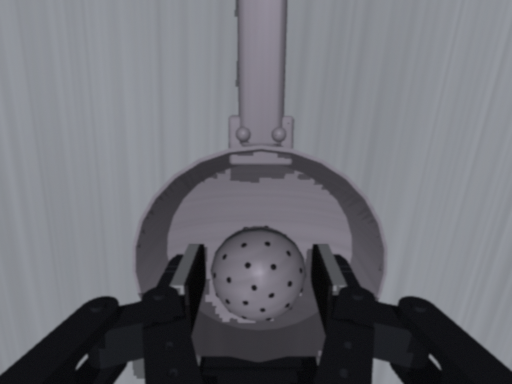

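The ball is free in the dish, sitting on the dish axis at (258,275). Next: retreat and move over the lug.

In the tool's units: -0.11 m is -1.1, -0.08 m is -0.8.

>>> jog_arm(
  segments="0,0,0,0,0,-0.1,0.62;0,0,0,0,0,-0.4,0.65;0,0,0,0,0,-0.8,0.65;0,0,0,-0.3,0.05,-1.1,0.65;0,0,0,-0.7,0,-1.1,0.65;0,0,0,-0.75,0,-1.1,0.65;0,0,0,-0.75,0,-1.1,0.65;0,0,0,-0.75,0,-1.1,0.65",
)

```text
clock: 11.7
position: [0.4499, 0.2268, 0.1208]
ee_rot: [0.683, 0.73, 0.0, -0.0]
ft_force: [0.7, 0.4, 0.4]
grip_width: 0.652
grasp_force: 0.0
```

```bash
python3 - <<'E'
from h import *
print(tool());print(manip.get_obs()["joint_pos"])
a=manip.camera("wrist");cv2.imwrite("pics/l1.png",a)
E
```

```text
[[-0.0663  0.9978  0.      0.4499]
 [ 0.9978  0.0663  0.0003  0.2268]
 [ 0.0003  0.     -1.      0.1208]
 [ 0.      0.      0.      1.    ]]
[-0.7721  0.1592  0.2337  1.9235 -0.0423  1.0634 -0.4543]
```

View pics/l1.png

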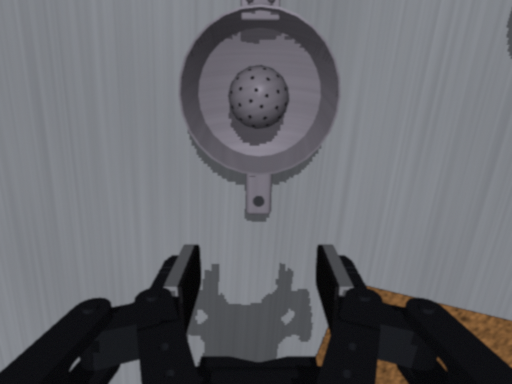

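The wrist view shows the lug end at (258,213) with edges at x = 246 and 270. The rim spans (181,92) to (338,92), its lowest point is (259,174), and the ball is at (259,97).

```bash
python3 - <<'E'
from h import *
T=tool()
e=plane("wrist",(258,212.5),.0255,T);b=plane("wrist",(259,97),.024,T)
P=np.array([plane("wrist",p,.026,T)[:2] for p in((181,92),(338.5,92),(259,174.5),(203,148),(315,148),(203,37),(315,37))])
A=np.c_[2*P,np.ones(len(P))];s=np.linalg.lstsq(A,(P**2).sum(1),rcond=None)[0];c=s[:2];print(c,np.sqrt(s[2]+c@c),"end",e,"ball",b)
v=c-e[:2];print(np.linalg.norm(v),np.degrees(np.arctan2(v[1],v[0])))
l=e[:2]+v/np.linalg.norm(v)*.015;print(l);go(*l,.006,3.4)
E
```

```text
[0.4459 0.2993] 0.05452339807968019 end [0.4507 0.2137 0.0255] ball [0.4456 0.3004 0.024 ]
0.08578377341950734 93.17446930341846
[0.4499 0.2287]
rot [-0.0002 -0.0001  0.0072] d [0.0019 0.0001 0.1147]
```

In the tool's units: 0.114 m is 1.14, 0.11 m is 1.1, 0.007 rad is 0.035.

>>> jog_arm(
  segments="0,0,0.035,0.01,0,0.2,0.65;0,0,0.035,0.02,0,0.5,0.6;0,0,0.035,0.02,0,0.8,0.55;0,0,0.035,0.02,0,1,0.5;0,0,0.035,0.02,0,1.1,0.45;0,0,0.035,0.02,0,1.14,0.4;0,0,0.035,0.02,0,1.14,0.36;0,0,0.035,0.02,0,1.14,0.33;0,0,0.035,0.02,0,1.14,0.3;0,0,0.035,0.02,0,1.14,0.28;0,0,0.035,0.02,0,1.14,0.26;0,0,0.035,0.02,0,1.14,0.24;0,0,0.035,0.02,0,1.14,0.22;0,0,0.035,0.02,0,1.14,0.2;0,0,0.035,0.02,0,1.14,0.15;0,0,0.035,0.02,0,1.14,0.1",
  grip_n=20,
)

```text
clock: 13.75
position: [0.45, 0.2277, 0.0068]
ee_rot: [0.686, 0.727, 0.0, 0.0]
ft_force: [-0.7, -1.1, 2.4]
grip_width: 0.229
grasp_force: 20.3
```

>>> jog_arm(
  segments="0,0,0,0,0,0,0;0,0,0,0,0,0,0",
  grip_n=50,
)

```text
clock: 14.0
position: [0.45, 0.2277, 0.0069]
ee_rot: [0.686, 0.727, 0.0, 0.0]
ft_force: [-0.6, -0.8, 3.0]
grip_width: 0.221
grasp_force: 52.0
```

>>> jog_arm(
  segments="0,0,0,0,0,0,0;0,0,0,0,0,0,0",
  grip_n=110,
)

```text
clock: 14.25
position: [0.4501, 0.2277, 0.0069]
ee_rot: [0.686, 0.727, 0.0, 0.0]
ft_force: [-0.5, -1.6, 5.1]
grip_width: 0.205
grasp_force: 107.4
```

```bash
python3 - <<'E'
from h import *
print(tool())
a=manip.camera("wrist");cv2.imwrite("pics/l2.png",a)
E
```

```text
[[-0.0579  0.9983  0.0001  0.4501]
 [ 0.9983  0.0579  0.0001  0.2277]
 [ 0.0001  0.0001 -1.      0.0069]
 [ 0.      0.      0.      1.    ]]
```

View pics/l2.png

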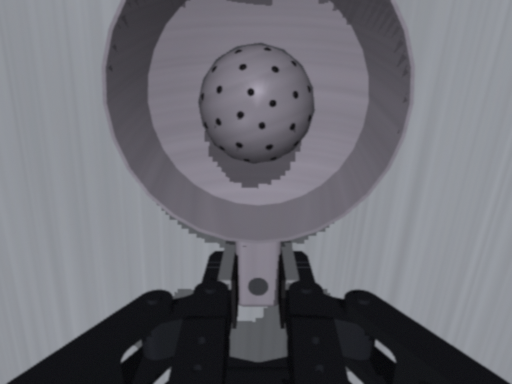

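The lug is pinched squarely, with the ball near mid-dish at (257,103). Next is a short slow lift. I'll track the ball with Hough and the dish width from its pinkish tint to catch any droop.

```bash
cat >> h.py <<'E'
def check(name=None):
    im=manip.camera("wrist") if name is None else cv2.imread(name)
    g=cv2.medianBlur(cv2.cvtColor(im,cv2.COLOR_BGR2GRAY),5)
    c=cv2.HoughCircles(g[:200,150:370],cv2.HOUGH_GRADIENT,1.5,200,param1=80,param2=20,minRadius=50,maxRadius=64)
    b=cv2.GaussianBlur(im,(5,5),0).astype(int);m=((b[...,2]-b[...,0])>2).astype('u1')
    m[235:]=0;ct=max(cv2.findContours(m,0,2)[0],key=cv2.contourArea)
    print("ball",None if c is None else c[0,0]+[150,0,0],"dish box",cv2.boundingRect(ct),"R-B table",(b[20:230,20:60,2]-b[20:230,20:60,0]).mean(),"dish",(b[205:230,240:280,2]-b[205:230,240:280,0]).mean())
    print(manip.get_obs()["position"],manip.get_obs()["ft_force"]);return im
E
python3 -c "from h import *;check('pics/l2.png')"
```

>>> jog_arm(
  segments="0,0,0,0,0,-0.01,0;0,0,0,0,0,-0.03,0;0,0,0,0,0,-0.06,0;0,0,0,0,0,-0.09,0;0,0,0,0,0,-0.11,0;0,0,0,0,0,-0.12,0;0,0,0,0,0,-0.12,0;0,0,0,0,0,-0.12,0",
)

```text
clock: 15.3
position: [0.4499, 0.2277, 0.0187]
ee_rot: [0.686, 0.727, -0.0, -0.0]
ft_force: [0.2, -0.2, -3.1]
grip_width: 0.207
grasp_force: 107.7Traceback (most recent call last):
```

```bash
python3 -c "from h import *;cv2.imwrite('pics/l3.png',check())"
```

```text
  File "<string>", line 1, in <module>
    from h import *;check('pics/l2.png')
                    ~~~~~^^^^^^^^^^^^^^^
  File "h.py", line 27, in check
    m[235:]=0;ct=max(cv2.findContours(m,0,2)[0],key=cv2.contourArea)
                 ~~~^^^^^^^^^^^^^^^^^^^^^^^^^^^^^^^^^^^^^^^^^^^^^^^^
ValueError: max() iterable argument is empty
Traceback (most recent call last):
  File "h.py", line 27, in check
    m[235:]=0;ct=max(cv2.findContours(m,0,2)[0],key=cv2.contourArea)
                 ~~~^^^^^^^^^^^^^^^^^^^^^^^^^^^^^^^^^^^^^^^^^^^^^^^^
ValueError: max() iterable argument is empty
```

```bash
python3 - <<'E'
from h import *
im=manip.camera("wrist");cv2.imwrite("pics/l3.png",im)
for n in("l2","l3"):
    b=cv2.imread(f"pics/{n}.png");print(b[20:200,20:60].mean((0,1)),b[205:230,240:280].mean((0,1)),b[60:140,120:140].mean((0,1)))
    g=cv2.GaussianBlur(b,(9,9),0).astype(int)
    m=((g[...,1]-(g[...,0]+g[...,2])/2)<-1.5).astype('u1');m[235:]=0
    print([np.flatnonzero(m[r])[[0,-1]] for r in(40,60,80,100,120,140,160)])
    q=cv2.medianBlur(cv2.cvtColor(b,6),5);print(cv2.HoughCircles(q[:200,150:370],cv2.HOUGH_GRADIENT,1.5,200,param1=80,param2=20,minRadius=50,maxRadius=64))
a,c=[cv2.imread(f"pics/{n}.png",0) for n in("l2","l3")]
m=np.zeros_like(a);m[140:240,110:400]=255;m[60:150,100:140]=255;m[60:150,380:415]=255
p=cv2.goodFeaturesToTrack(a,40,.02,8,mask=m);q,s,_=cv2.calcOpticalFlowPyrLK(a,c,p,None)
d=np.c_[p[s==1].reshape(-1,2),(q-p)[s==1].reshape(-1,2)];print(d[np.argsort(d[:,1])].round(1))
E
```

```text
[151.5707 145.3843 141.9226] [114.722 105.755 109.51 ] [80.0512 73.48   76.3281]
[array([  9, 511]), array([ 17, 496]), array([  6, 509]), array([  4, 502]), array([ 10, 508]), array([  0, 503]), array([  1, 498])]
[[[105.75 102.75  59.75]]]
[150.7408 144.5251 141.0532] [113.624 104.516 108.154] [80.0569 73.4731 76.3025]
[array([  0, 510]), array([  0, 505]), array([  4, 509]), array([  2, 505]), array([  0, 500]), array([  4, 498]), array([  4, 509])]
[[[105.75 101.25  58.1 ]]]
[[110.   66.    2.    0. ]
 [397.   66.   -1.    1. ]
 [403.   75.   -1.5   0.7]
 [404.  101.   -1.5   0.9]
 [398.  133.   -1.2  -0.3]
 [205.  140.    1.5  -0.5]
 [298.  141.    1.1  -4.1]
 [237.  144.    0.   -4.9]
 [271.  146.    0.1  -4.8]
 [209.  147.    1.2  -0.9]
 [223.  149.   -0.1  -2.9]
 [299.  150.    1.   -4.1]
 [209.  155.    1.2  -0.5]
 [276.  157.    0.9  -3.5]
 [244.  159.   -0.3  -2.7]
 [294.  160.    1.   -3.6]
 [218.  165.    1.1  -0.4]
 [224.  173.    1.3  -1. ]
 [284.  174.   -3.2  -1. ]
 [230.  180.   -3.2  -5.1]
 [270.  183.   -3.   -0.9]
 [242.  186.   -7.1  -5.9]
 [257.  187.   -4.7  -3.3]
 [157.  202.    6.6   4.3]
 [162.  209.    6.2   3.8]
 [170.  218.    5.9   3.5]
 [178.  223.    5.4   3.1]
 [330.  224.   -6.1   3.1]
 [324.  230.   -5.6   2.9]
 [189.  232.    4.8   2.6]
 [315.  234.    2.8  -1.5]
 [197.  236.   -3.   -1.9]
 [307.  238.    2.3  -1.4]]
```

Droop is about 0.02 rad and the ball has shifted only 1–2 mm. I'll trim the pitch by +0.02 and lift slowly.

In the tool's units: -0.02 m is -0.2, -0.07 m is -0.7, 0.02 rad is 0.1.

>>> jog_arm(
  segments="0,0.025,0,0,0,-0.01,0;0,0.05,0,0,0,-0.03,0;0,0.075,0,0,0,-0.06,0;0,0.1,0,0,0,-0.1,0;0,0.1,0,0,0,-0.15,0;0,0.1,0,0,0,-0.2,0;0,0.1,0,0,0,-0.26,0;0,0.1,0,0,0,-0.32,0;0,0.1,0,0,0,-0.38,0;0,0.1,0,0,0,-0.44,0;0,0.1,0,0,0,-0.5,0;0,0.1,0,0,0,-0.56,0;0,0.1,0,0,0,-0.61,0;0,0.1,0,0,0,-0.65,0;0,0.1,0,0,0,-0.68,0;0,0.1,0,0,0,-0.7,0;0,0.1,0,0,0,-0.7,0;0,0.1,0,0,0,-0.7,0",
)

```text
clock: 17.65
position: [0.4499, 0.2277, 0.0887]
ee_rot: [0.686, 0.727, 0.007, -0.007]
ft_force: [0.2, -0.3, -3.0]
grip_width: 0.205
grasp_force: 107.7
```

```bash
python3 - <<'E'
from h import *
im=manip.camera("wrist");cv2.imwrite("pics/l4.png",im);print(manip.get_obs()["ee_rot"],tool()[:3,2],manip.get_obs()["ft_force"])
q=cv2.medianBlur(cv2.cvtColor(im,6),5);print(cv2.HoughCircles(q[:200,150:370],cv2.HOUGH_GRADIENT,1.5,200,param1=80,param2=20,minRadius=50,maxRadius=64))
a,c=[cv2.imread(f"pics/{n}.png",0) for n in("l2","l4")]
p=np.array([[[110,66]],[[397,66]],[[403,75]],[[404,101]],[[398,133]],[[107,85]],[[239,241]],[[280,241]]],'f4');q,s,_=cv2.calcOpticalFlowPyrLK(a,c,p,None)
print(np.c_[p.reshape(-1,2),(q-p).reshape(-1,2),s])
t=manip.camera("top");s=manip.camera("scene");cv2.imwrite("pics/s4.png",s)
cv2.imwrite("pics/v4.png",np.hstack([im[:,80:440],cv2.resize(s[170:270,290:410],(440,384))]))
E
```

```text
[ 0.6863  0.7273  0.0068 -0.0073] [-0.0014  0.0199 -0.9998] [ 0.2148  0.2916 -2.7438]
[[[107.25 107.25  56.45]]]
[[110.      66.       1.8113   0.3716   1.    ]
 [397.      66.      -2.3732  -6.0061   1.    ]
 [403.      75.      -1.5523  -2.3298   1.    ]
 [404.     101.      -1.3265  -0.624    1.    ]
 [398.     133.      -1.024   -0.39     1.    ]
 [107.      85.       1.6935   0.0951   1.    ]
 [239.     241.       0.19    -0.3886   1.    ]
 [280.     241.      -0.0952  -0.4124   1.    ]]
```

View pics/v4.png

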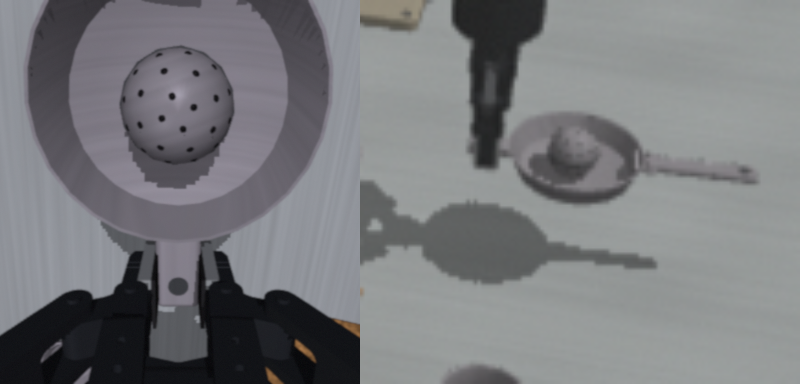

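Ball sits centred and the dish is level at both views (wrist ball at (258,105) in the full frame; handle horizontal in the scene view). Next is a slow three-part swing.

```bash
cat >> h.py <<'E'
def swing(x,y,z,ang,pitch=0):
    """to TCP x,y,z turning by ang (rad) about world z, plus pitch about tool y"""
    T=tool();G=R.from_rotvec([0,0,ang]).as_matrix()@T[:3,:3]@R.from_rotvec([0,pitch,0]).as_matrix()
    print("rot",R.from_matrix(T[:3,:3].T@G).as_rotvec(),"d",T[:3,:3].T@(np.array([x,y,z])-T[:3,3]))
E
python3 -c "
from h import *
swing(.479,.152,.127,-.61)"
```

```text
rot [-0.0122  0.0001  0.6099] d [-0.0764  0.0246 -0.0398]
```

>>> jog_arm(
  segments="0,0,0.03,-0.008,0.002,-0.004,0;0,0,0.09,-0.023,0.007,-0.012,0;-0.005,0,0.185,-0.046,0.015,-0.024,0;-0.005,0,0.305,-0.076,0.025,-0.04,0;-0.01,0,0.455,-0.115,0.037,-0.06,0;-0.015,0,0.64,-0.16,0.052,-0.084,0;-0.015,0,0.825,-0.206,0.066,-0.108,0;-0.02,0,1.005,-0.252,0.081,-0.132,0;-0.025,0,1.22,-0.306,0.098,-0.16,0;-0.03,0,1.435,-0.359,0.116,-0.188,0;-0.035,0,1.645,-0.413,0.133,-0.216,0;-0.035,0,1.86,-0.466,0.15,-0.244,0;-0.04,0,2.075,-0.52,0.167,-0.272,0;-0.045,0,2.285,-0.573,0.185,-0.3,0;-0.05,0,2.47,-0.619,0.199,-0.324,0;-0.055,0,2.655,-0.665,0.214,-0.348,0;-0.055,0,2.805,-0.703,0.226,-0.368,0;-0.06,0,2.93,-0.733,0.236,-0.384,0;-0.06,0,3.02,-0.756,0.244,-0.396,0;-0.06,0,3.05,-0.764,0.246,-0.4,0",
)

```text
clock: 20.3
position: [0.4791, 0.152, 0.1273]
ee_rot: [0.873, 0.487, 0.009, -0.005]
ft_force: [-0.2, -0.1, -0.9]
grip_width: 0.208
grasp_force: 107.7
```

```bash
cat >> h.py <<'E'
def chk(n):
    im=manip.camera("wrist");cv2.imwrite(f"pics/{n}.png",im);print(tool()[:3,2])
    q=cv2.medianBlur(cv2.cvtColor(im,6),5);print("ball",cv2.HoughCircles(q[:200,150:370],cv2.HOUGH_GRADIENT,1.5,200,param1=80,param2=20,minRadius=50,maxRadius=64))
    a=cv2.imread("pics/l2.png",0);p=np.array([[[110,66]],[[403,75]],[[404,101]],[[398,133]],[[107,85]],[[239,241]],[[280,241]]],'f4')
    q,s,_=cv2.calcOpticalFlowPyrLK(a,cv2.cvtColor(im,6),p,None);print(np.c_[(q-p).reshape(-1,2),s].round(1).tolist())
E
python3 -c "
from h import *
chk('m1');swing(.508,.076,.127,-.61)"
```

```text
[ 0.0103  0.0172 -0.9998]
ball [[[111.75 108.75  59.45]]]
[[2.700000047683716, 0.30000001192092896, 1.0], [-16.100000381469727, -58.400001525878906, 1.0], [-1.899999976158142, -35.900001525878906, 1.0], [5.199999809265137, -38.20000076293945, 1.0], [5.5, 27.200000762939453, 1.0], [-1.7000000476837158, -0.30000001192092896, 1.0], [0.5, -0.20000000298023224, 1.0]]
rot [-0.0122  0.0001  0.6099] d [-0.0495  0.0645 -0.0007]
```

>>> jog_arm(
  segments="0,0,0.03,-0.005,0.006,0,0;0,0,0.09,-0.015,0.019,0,0;-0.005,0,0.185,-0.03,0.039,0,0;-0.005,0,0.305,-0.05,0.065,0,0;-0.01,0,0.455,-0.074,0.097,0,0;-0.015,0,0.64,-0.104,0.135,0,0;-0.015,0,0.825,-0.134,0.174,0,0;-0.02,0,1.005,-0.163,0.213,0,0;-0.025,0,1.22,-0.198,0.258,0,0;-0.03,0,1.435,-0.233,0.303,0,0;-0.035,0,1.645,-0.267,0.348,0,0;-0.035,0,1.86,-0.302,0.393,0,0;-0.04,0,2.075,-0.337,0.439,0,0;-0.045,0,2.285,-0.371,0.484,0,0;-0.05,0,2.47,-0.401,0.522,0,0;-0.055,0,2.655,-0.431,0.561,0,0;-0.055,0,2.805,-0.455,0.593,0,0;-0.06,0,2.93,-0.475,0.619,0,0;-0.06,0,3.02,-0.49,0.639,0,0;-0.06,0,3.05,-0.495,0.645,0,0",
)

```text
clock: 22.85
position: [0.508, 0.076, 0.1263]
ee_rot: [0.979, 0.203, 0.01, -0.002]
ft_force: [-0.2, -0.6, -1.9]
grip_width: 0.201
grasp_force: 107.7
```

```bash
python3 -c "
from h import *
chk('m2');T=tool();h=np.arctan2(T[1,0],T[0,0]);print(np.degrees(h));swing(.5372,.0003,.127,np.radians(-11.4)-h)"
```

```text
[ 0.0181  0.0082 -0.9998]
ball [[[110.25 111.75  57.5 ]]]
[[3.799999952316284, -0.10000000149011612, 1.0], [55.099998474121094, -163.5, 0.0], [92.4000015258789, -150.60000610351562, 0.0], [41.79999923706055, 353.70001220703125, 0.0], [11.399999618530273, 49.29999923706055, 1.0], [-1.600000023841858, -0.30000001192092896, 1.0], [0.699999988079071, 0.30000001192092896, 1.0]]
23.370857761999282
rot [-0.012   0.0002  0.6067] d [-0.0032  0.081  -0.0008]
```

Careful with the scale: shifts go in units of 100 mm and turns go in units of 0.2 rad. That gives: 0.081 m is 0.81, 0.0802 m is 0.802, 0.607 rad is 3.035.

>>> jog_arm(
  segments="0,0,0.03,0,0.008,0,0;0,0,0.09,0,0.024,0,0;-0.005,0,0.185,0,0.049,0,0;-0.005,0,0.305,0,0.081,0,0;-0.01,0,0.455,-0.005,0.122,0,0;-0.015,0,0.64,-0.005,0.17,0,0;-0.015,0,0.825,-0.01,0.219,0,0;-0.02,0,1.005,-0.01,0.267,0,0;-0.025,0,1.22,-0.01,0.324,0,0;-0.03,0,1.435,-0.015,0.381,0,0;-0.035,0,1.645,-0.015,0.437,0,0;-0.035,0,1.86,-0.02,0.494,0,0;-0.04,0,2.075,-0.02,0.551,0,0;-0.045,0,2.285,-0.02,0.608,0,0;-0.05,0,2.47,-0.025,0.656,0,0;-0.055,0,2.655,-0.03,0.705,0,0;-0.055,0,2.795,-0.03,0.745,0,0;-0.06,0,2.92,-0.03,0.778,0,0;-0.06,0,3.005,-0.03,0.802,0,0;-0.06,0,3.035,-0.032,0.81,0,0",
)

```text
clock: 25.4
position: [0.5373, 0.0004, 0.1262]
ee_rot: [0.995, -0.099, 0.01, 0.001]
ft_force: [-0.7, 0.3, -2.7]
grip_width: 0.205
grasp_force: 107.7
```

>>> jog_arm(
  segments="0,0,0,0,0,0,0;0,0,0,0,0,0,0;0,0,0,0,0,0,0;0,0,0,0,0,0,0;0,0,0,0,0,0,0;0,0,0,0,0,0,0;0,0,0,0,0,0,0;0,0,0,0,0,0,0",
)

```text
clock: 26.4
position: [0.5372, 0.0005, 0.1262]
ee_rot: [0.995, -0.099, 0.01, 0.001]
ft_force: [0.1, -0.4, -2.4]
grip_width: 0.202
grasp_force: 107.7
```

```bash
python3 - <<'E'
from h import *
chk('m3');chk('m4');T=tool();print(np.degrees(np.arctan2(T[1,0],T[0,0])))
# dish outline and ball in the scene/top view against the first pictures
for n in("top","scene"):
    im=manip.camera(n);cv2.imwrite(f"pics/{n}5.png",im);a=cv2.imread(f"pics/{n}0.png")
# ball in dish: ball centre (wrist, plane 24 mm above underside) against predicted dish centre
for b in(cv2.imread("pics/m3.png"),cv2.imread("pics/m4.png"),cv2.imread("pics/l2.png")):
    g=cv2.medianBlur(cv2.cvtColor(b,6),5);c=cv2.HoughCircles(g[:200,150:370],cv2.HOUGH_GRADIENT,1.5,200,param1=80,param2=20,minRadius=50,maxRadius=64)[0,0]
    C=manip.calibration("wrist")
    M=C["tool_from_camera"];d=M[:3,:3]@[(c[0]+150-C["cx"])/C["fx"],-(c[1]-C["cy"])/C["fy"],-1]
    p=M[:3,3]+d*(-.017-M[2,3])/d[2];print("ball in tool",p)
E
```

```text
[ 0.0193 -0.0036 -0.9998]
ball [[[111.75 111.75  57.5 ]]]
[[4.0, -2.299999952316284, 1.0], [36.400001525878906, -156.3000030517578, 0.0], [57.20000076293945, -124.0999984741211, 0.0], [124.9000015258789, -157.1999969482422, 0.0], [3.700000047683716, -15.199999809265137, 1.0], [23.0, 1.2000000476837158, 1.0], [-5.599999904632568, 0.20000000298023224, 1.0]]
[ 0.0193 -0.0035 -0.9998]
ball [[[110.25 113.25  56.15]]]
[[4.0, -2.0999999046325684, 1.0], [36.400001525878906, -157.10000610351562, 0.0], [57.5, -123.9000015258789, 0.0], [128.6999969482422, -188.1999969482422, 0.0], [3.5999999046325684, -14.699999809265137, 1.0], [23.0, 1.100000023841858, 1.0], [-5.599999904632568, 0.20000000298023224, 1.0]]
-11.375892225136484
ball in tool [ 0.0706  0.0015 -0.017 ]
ball in tool [ 0.07   0.001 -0.017]
ball in tool [ 0.0738 -0.0007 -0.017 ]
```

```bash
python3 -c "
from workcell import manip
o=manip.get_obs();print(o['clock'],abs(o['joint_velocities']).max());print(manip.hand_in())"
```

```text
26.6 0.001560961132153891
the job is handed in; nothing more can be done
None
```

The job is handed in at 26.6 s: the dish is held still by its lug about 12 cm above the mat's middle, handle pointing over the far edge and the ball resting about 2–4 mm from its centre by the wrist camera; hand-in gave no verdict, and I placed the dish from the arm's pose and grip instead of a last look.

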